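# Draw out the cycler's sample tray with the pull hook

## Task

Take the red-handled pull hook out of its white stand, put its toe down through the finger hole in the sample tray's orange tab, and draw the tray out of the machine gently until you feel it come up against its stop; keep a light but definite pull on the stop for a moment, never heaving on it. Then unhook without dragging the tray and put the hook back in its stand, upright and seated, leaving the tray out. Touch the tray only with the hook, and leave everything else on the table where it is.

Things in the scene. Friction and masses are not known exactly. Their poses are not given: they have to be found in the camera images.
- machine: Thermal cycler, black with blue sides, fixed: lower housing 200 mm wide, 300 mm deep, 100 mm high; upper housing with screen (to 235 mm high) set back 80 mm from the front face. Origin at table level in the middle of the front face; +x points into the machine, the tray comes out along its -x; z up. Place and yaw differ each run.
- tray: Sliding sample tray, axes parallel to the machine's, comes out along -x. Origin: centre of the finger hole, on the orange tab's top face, 55 mm above the table. Hole: 26 mm (x) by 16 mm (y), right through the 4 mm tab; 50 mm free below. From 30 mm behind the hole's centre (+x) stands the white front panel, 150 mm wide, its top 12 mm above the tab. At the start the hole is 40 to 95 mm before the face.
- tray_rim (a point): Middle of the tray tab's front rim (9 mm wide strip between hole and front edge), top face, 17.5 mm to -x of the hole's centre; the tab is 60 mm wide. The toe goes under this rim and the shank pulls on the hole's front edge. The tray drags with about 3 N and stays where it is left.
- tray_back (a point): Point on the tray's white bed, 150 mm to +x of the hole, inside the machine at first. The tray's stop is a rubber buffer (about 2 N per mm), set differently each run, met after 70 to 95 mm of pull, with the hole 135 to 165 mm before the machine's face: it can only be felt. A steady pull of 8 to 10 N held there half a second is right (over 6 N counts); over 18 N strains it.
- hook: Pull hook. Origin on its vertical middle line, underside of its black guard (48 x 40 mm in x, y, 4 mm thick). Round 7 mm steel shank straight down to the heel, then a toe along the hook's -x, tip 14 mm from the middle line. Hook x must be parallel to machine x, toe pointing the way the tray comes out. Mass 0.1 to 0.16 kg. At the start it hangs in its stand, guard on the stand's top, z up.
- hook_handle (a point): Middle of the hook's red handle, 30 mm above the hook's origin. Handle 22 mm (x) by 16 mm (y), from 4 to 56 mm above the origin; best gripped firmly from above across its 16 mm sides.
- hook_heel (a point): The bend of the hook, 38 mm below its origin: middle of the 7 mm bar where shank and toe meet (lowest point 41.5 mm below the origin). About 16 mm below the tab's top is a good depth in the hole. Before lifting out, move the shank back towards the machine so that the toe clears the rim.
- caddy: Teal lab tray, fixed, rim 14 mm high, 180 mm wide (y), from 65 mm (+x) to 225 mm (-x) of the origin. It carries the hook's white stand. Origin at table level under the middle of the stand; z up. The stand is a block 80 mm (x) by 70 mm (y), its flat top 75 mm above the table.
- stand_well (a point): Middle of the mouth of the stand's well, on the stand's top, 5 mm to -x of the block's middle. Well 34 mm (x) by 20 mm (y), 62 mm deep. The hook hangs in it with its toe along the stand's -x, its shank near the block's middle, its guard lying flat on the top.
- blue_rack: Blue tube rack, 50 x 140 mm, 55 mm high, standing on the teal tray. Leave it. Origin: middle of its underside.
- white_rack: White tube rack, 60 x 190 mm, 75 mm high, with one blue-capped tube 111 mm high. Leave it. Origin: middle of its underside.
- reagent_bottle: Amber bottle, 60 mm across, 110 mm high. Leave it. Origin: middle of its underside.
- beaker: Glass beaker, 70 mm across, 80 mm high. Leave it. Origin: middle of its underside.
- tip_box: White box with green lid, 87 x 122 mm, 63 mm high. Leave it. Origin: middle of its underside.
- timer: Grey timer, 60 x 75 mm, 18 mm high. Leave it. Origin: middle of its underside.
- tube_box: Yellow box with clear lid, 57 x 112 mm, 42 mm high. Leave it. Origin: middle of its underside.
Not all that is in view belongs to the job. Leave any green look-alike of the hook alone.

How it is judged:
By the outcome, as a careful person would: the job done as asked, in the order asked, and still so for the second after the job is handed in, with the robot touching nothing.
It also fails if it takes over 69 s, if anything falls off the work surface, if the arm or the gripper's body presses on something with over 40 N, if the wrist force passes 120 N, or if a joint passes its speed limit or range.

## Robot

A 7-joint arm with a two-finger parallel gripper is mounted at the origin on the work surface. World frame = base frame: x ahead of the robot, y to its left, z up, the work surface at z = 0. Lengths are in m, angles in rad, forces in N, time in s.
With the tool pointing down it reaches from about 0.425 to 0.825 m from the base axis. Payload 3.6 kg.
Tool frame: the origin (TCP) lies midway between the tips of the shut fingers; the grasp point (between the pads) lies 19 mm behind it; z points along the fingers, y is the line along which they close (so a half turn about z gives the same grasp; the last joint's range is limited). The gripper opens to 93 mm and grips with 3 to 60 N. Pads are 15 mm wide; open, the fingers measure 128 mm over their backs; the gripper's body (75 mm by 188 mm) begins 65 mm behind the grasp point.
Start: joints at [-1.242, 0.615, -0.013, 1.423, 0.008, 1.103, -0.04], TCP at [0.226, 0.609, 0.219] pointing down, gripper open.
Joint ranges: [-3.12, 3.12], [-0.3, 2.06], [-1.34, 1.32], [0.26, 2.42], [-1.36, 4.5], [0.01, 1.98], [-2.84, 2.84]. Speed limits (rad/s): [2.79, 2.79, 3.14, 3.14, 3.14, 3.14, 3.14].

## Interface

Orientations are given as a unit quaternion [x, y, z, w].
In Python, from station import ctrl gives the robot as it stands. The module is installed in compiled form; this text tells all that it offers.
- The arm moves only by the shell command python3 -m jog 'ROWS'. ROWS is a JSON object of lists of equal length, an entry for each row: "dp": the shift along the tool's x, y, z in m, a list of three; "delta_rot": the turn, a rotation vector about the tool's x, y, z in degrees, a list of three; "fingers": the opening, from 0 (shut) to 1 (fully open). In form: {"dp": [[dx, dy, dz], ...], "delta_rot": [[rx, ry, rz], ...], "fingers": [fingers, ...]}. A call has exactly 10 rows; each row shifts and turns the commanded pose from where the row before left it, along the tool's axes as they then stand; what a row does not reach is not made up. A row lasts 1/12 s, in which the tool goes at most 41.7 mm and 7.16 degrees, less where a joint would pass 70% of its speed; a pose out of reach is approached as far as the arm can. A call with a gripper value outside its range is refused whole. The fingers move at their own pace and stop on an object; the grip force is fixed at half the most. Time passes only in rows, so rows that do not move let the fingers close, or fill a call up. It gives the time, the measured TCP pose, the force, the opening and the grip force at its end, in the units of the state.
- ctrl.get_obs(): the state, without advancing time (a new reading comes with each control period).
- ctrl.grab_frame(name): name is "scene" or "top" or "wrist"; returns the picture (480x640x3 uint8, red, green, blue); there is no depth.
- ctrl.camera_params(name): a dict with "vfov" (degrees; the focal length in pixels is half the picture's height over the tangent of half this angle, whatever the lens; pixels are square), "cx", "cy" (the principal point, pixels), "world_from_camera" (4x4, takes a point from camera to world coordinates). Camera axes: x right, y up, looking along -z (the intrinsics and any distortion apply to the point x, -y, -z); pixel columns grow to the right and rows downward; lengths in m; the calibration is good to about 2 mm. A picture is of the moment at which its call begins: read the wrist's pose just before it. camera_params takes no time and is no camera call; for the wrist camera it gives the pose at the moment of the call.
- ctrl.close_job(): hands the job in; it is judged then, once.
The state is a dict: "t": time; "joints": joint angles; "joint_velocities": joint speeds; "tau": joint torques, N m; "eef_pos": TCP position; "eef_rot": TCP orientation; "ft_force": force on the tool from outside, world axes, zero at the start; "ft_torque": the same for the moment, N m; "opening": finger opening in m; "grasp_force": force on a finger pad.
Only numpy, scipy, OpenCV 4.12 (cv2) and the standard library are available. Lean on these libraries where they do the work, as an engineer would, in place of code of your own. Each camera call takes 0.05 s, during which the arm holds its last target. There are 200 camera calls.

## Working session

There is one attempt and no reset: what is moved stays moved. The work goes in short steps, Python scripts to look and compute and a shell command to move; the robot and the scene stay as the last step left them, time stands still between calls to the robot, and variables do not carry over. Pictures are saved under pics/ and viewed, at most 10 in all, crops included, and the job is handed in when it is done.

```bash
mkdir -p pics; python3 - <<'E'
from station import ctrl
import cv2
o=ctrl.get_obs();print(o)
for n in("scene","top"):
    cv2.imwrite(f"pics/{n}0.png",ctrl.grab_frame(n)[:,:,::-1]);print(n,ctrl.camera_params(n))
print(ctrl.camera_params("wrist"))
E
```

```text
{'t': 0.0, 'joints': array([-1.24249325,  0.61592112, -0.01257042,  1.42488693,  0.0081314 ,
        1.10339887, -0.04042773]), 'joint_velocities': array([ 0.00080236,  0.00010083, -0.00030164,  0.00156913,  0.00118393,
       -0.00064279, -0.0006714 ]), 'tau': array([ 4.63703111e-05, -4.58938050e+01,  2.08922373e-01, -1.65746766e+01,
       -6.11392152e-02,  2.04401370e-02,  2.27025171e-04]), 'eef_pos': array([0.22556303, 0.60876509, 0.21748405]), 'eef_rot': array([ 1.76464793e-01,  9.84306118e-01, -1.26898210e-03, -1.81013576e-04]), 'ft_force': array([0.54943576, 0.65475368, 0.15401566]), 'ft_torque': array([ 0.05607987,  0.04908494, -0.00545147]), 'grasp_force': 0.0, 'opening': 0.09325516282522997}
scene {'vfov': 45.29012387604994, 'cx': 319.4805468829609, 'cy': 247.66469683342382, 'world_from_camera': array([[ 0.81759052, -0.31863358,  0.47960231,  1.27212892],
       [ 0.57571537,  0.43808034, -0.69038933, -1.05596753],
       [ 0.00987688,  0.8405702 ,  0.54161258,  0.88455562],
       [ 0.        ,  0.        ,  0.        ,  1.        ]])}
top {'vfov': 57.3215552959905, 'cx': 317.5266881268174, 'cy': 241.10237304353385, 'world_from_camera': array([[-0.02047583,  0.99613792, -0.08538145,  0.45436614],
       [-0.99896139, -0.02386101, -0.0388175 , -0.02893557],
       [-0.04070487,  0.08449795,  0.99559189,  1.09517029],
       [ 0.        ,  0.        ,  0.        ,  1.        ]])}
{'vfov': 66.67461132991119, 'cx': 326.3865350481629, 'cy': 239.00627511447192, 'world_from_camera': array([[ 0.34799879, -0.89868701, -0.26694288,  0.15180138],
       [ 0.93749207,  0.332882  ,  0.10148004,  0.63700435],
       [-0.00233831, -0.28557177,  0.95835447,  0.3832287 ],
       [ 0.        ,  0.        ,  0.        ,  1.        ]])}
```

View pics/top0.png

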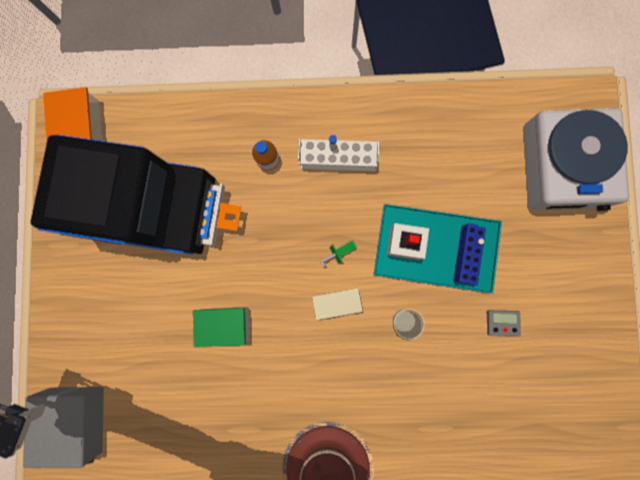

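View pics/scene0.png

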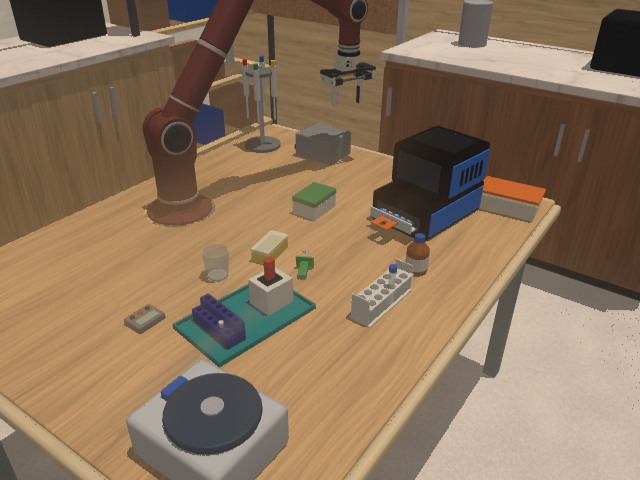

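Top view: the red handle in the white stand is at about (413,239). The orange tab with its hole is at (231,217), and the machine is to the left. Things that could be mistaken for the hook: the green look-alike lying at (340,253), the red timer button at (504,330), and the blue cap at (333,139). I choose the red handle in the stand on the teal tray. Next is one close crop of both the stand and the tab.

```bash
python3 - <<'E'
import cv2,numpy as np
i=cv2.imread("pics/top0.png")
a=cv2.resize(i[195:295,370:505],None,fx=5.9,fy=5.9,interpolation=cv2.INTER_CUBIC)[:590,:]
b=cv2.resize(i[170:260,190:260],None,fx=6,fy=6,interpolation=cv2.INTER_CUBIC)
c=np.hstack([cv2.resize(i[215:270,380:440],(420,385),interpolation=cv2.INTER_CUBIC),cv2.resize(i[180:255,195:250],(385,525),interpolation=cv2.INTER_CUBIC)[:385]]) 
cv2.imwrite("pics/crop0.png",c);print(c.shape)
E
```

```text
(385, 805, 3)
```

View pics/crop0.png

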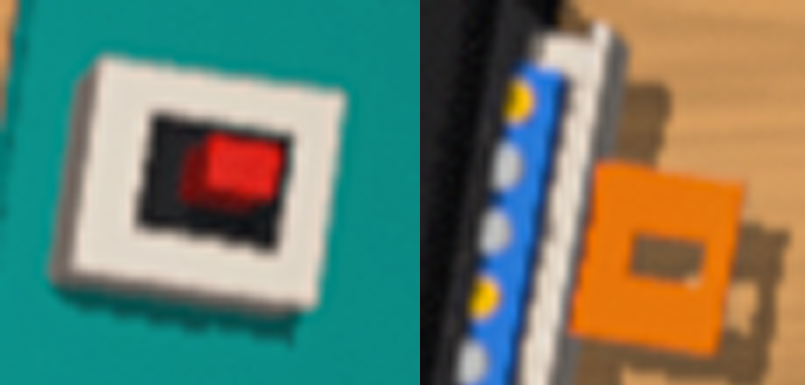

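```bash
cat >h.py <<'E'
import numpy as np
from station import ctrl
from scipy.spatial.transform import Rotation as R
def ray(name,uv,z,P=None):
    P=P or ctrl.camera_params(name); T=np.array(P["world_from_camera"]); f=240/np.tan(np.radians(P["vfov"])/2)
    d=T[:3,:3]@[(uv[0]-P["cx"])/f,-(uv[1]-P["cy"])/f,-1]; c=T[:3,3]
    return c+d*(z-c[2])/d[2]
def yaw(a,b): return np.degrees(np.arctan2(*(b-a)[1::-1]))
E
python3 - <<'E'
from h import *
np.set_printoptions(precision=4,suppress=True)
A=lambda u,v:(380+u/7,215+v/7)
B=lambda u,v:(195+(u-420)/7,180+v/7)
c=[ray("top",A(*p),.075) for p in[(98,58),(345,92),(320,308),(75,283)]]
print("stand",np.mean(c,0),[np.linalg.norm(c[i]-c[i-1]) for i in range(4)],"yaw -x",yaw(c[0],c[1]),yaw(c[3],c[2]))
print("handle top",ray("top",A(245,168),.131),"guard",ray("top",A(215,182),.079))
t=[ray("top",B(*p),.055) for p in[(598,160),(745,185),(715,355),(572,335)]]
print("tab",t,"yaw",yaw(t[0],t[1]),yaw(t[3],t[2]),yaw(t[0],t[3])+90,yaw(t[1],t[2])+90)
print("hole",ray("top",B(666,259),.055))
P=ray("top",(384,206),.014);Q=ray("top",(500,221),.014);print("caddy yaw",yaw(P,Q),yaw(ray("top",(374,275),.014),ray("top",(493,292),.014)))
print(yaw(ray("top",(216,186),.067),ray("top",(204,244),.067))+90)
E
```

```text
stand [ 0.536 -0.203  0.075] [np.float64(0.07527805513568739), np.float64(0.08186892158894517), np.float64(0.07209060170521678), np.float64(0.08043580389735396)] yaw -x -99.41947909023172 -97.16847065593444
handle top [ 0.5366 -0.2047  0.131 ] guard [ 0.5366 -0.2042  0.079 ]
tab [array([0.642 , 0.2447, 0.055 ]), array([0.6319, 0.1936, 0.055 ]), array([0.5732, 0.2043, 0.055 ]), array([0.5814, 0.2539, 0.055 ])] yaw -101.1977283978386 -99.34595434900369 261.43867743650554 259.65386549876246
hole [0.6069 0.2212 0.055 ]
caddy yaw -99.05064789585357 -99.34576969650698
258.2537230832526
```

```bash
cat >>h.py <<'E'
def plan(target,tooly_deg,n,pos=None,rot=None):
    """constant per-row dp (mm) and rot (deg) in tool axes taking the tool to target, tool down, tool y at given yaw"""
    o=ctrl.get_obs(); pos=o["eef_pos"] if pos is None else np.array(pos); r0=R.from_quat(o["eef_rot"]) if rot is None else rot
    y=np.radians(tooly_deg); Y=np.array([np.cos(y),np.sin(y),0]); Z=np.array([0,0,-1.]); r1=R.from_matrix(np.c_[np.cross(Y,Z),Y,Z])
    w=(r0.inv()*r1).as_rotvec()/n
    M=sum((r0*R.from_rotvec(w*k)).as_matrix() for k in range(n)); d=np.linalg.solve(M,np.array(target)-pos)
    print("n",n,"dp mm",np.round(d*1e3,2),"rot deg",np.round(np.degrees(w),3)); return r1
E
python3 - <<'E'
from h import *
r0=R.from_quat(ctrl.get_obs()["eef_rot"]); Y=r0.as_matrix()[:,1]
plan([.36,.26,.22],yaw(np.zeros(3),Y),10)
plan([.5366,-.2047,.2],-9.1,20,[.36,.26,.22])
E
```

```text
n 10 dp mm [-24.72 -28.05  -0.2 ] rot deg [-0.013  0.     0.   ]
n 20 dp mm [-26.39  -5.34   1.01] rot deg [-0.005  0.005  3.939]
```

```bash
python3 -m jog '{"dp":[[-0.0247,-0.028,0],[-0.0247,-0.028,0],[-0.0247,-0.028,0],[-0.0247,-0.028,0],[-0.0247,-0.028,0],[-0.0247,-0.028,0],[-0.0247,-0.028,0],[-0.0247,-0.028,0],[-0.0247,-0.028,0],[-0.0247,-0.028,0]],"delta_rot":[[0,0,0],[0,0,0],[0,0,0],[0,0,0],[0,0,0],[0,0,0],[0,0,0],[0,0,0],[0,0,0],[0,0,0]],"fingers":[1,1,1,1,1,1,1,1,1,1]}'
for i in 1 2; do :; done
python3 -m jog '{"dp":[[-0.0264,-0.0053,0.001],[-0.0264,-0.0053,0.001],[-0.0264,-0.0053,0.001],[-0.0264,-0.0053,0.001],[-0.0264,-0.0053,0.001],[-0.0264,-0.0053,0.001],[-0.0264,-0.0053,0.001],[-0.0264,-0.0053,0.001],[-0.0264,-0.0053,0.001],[-0.0264,-0.0053,0.001]],"delta_rot":[[0,0,3.94],[0,0,3.94],[0,0,3.94],[0,0,3.94],[0,0,3.94],[0,0,3.94],[0,0,3.94],[0,0,3.94],[0,0,3.94],[0,0,3.94]],"fingers":[1,1,1,1,1,1,1,1,1,1]}'
```

```text
t: 0.93
eef_pos: [0.3602, 0.2592, 0.2185]
eef_rot: [0.176, 0.984, -0.0, -0.0]
ft_force: [0.2, -0.3, -0.5]
opening: 0.093
grasp_force: 0.0
t: 1.77
eef_pos: [0.5324, 0.0597, 0.2082]
eef_rot: [0.499, 0.867, -0.0, -0.0]
ft_force: [-0.9, -0.1, -0.0]
opening: 0.0929
grasp_force: 0.0
```

```bash
python3 -m jog '{"dp":[[-0.0264,-0.0053,0.001],[-0.0264,-0.0053,0.001],[-0.0264,-0.0053,0.001],[-0.0264,-0.0053,0.001],[-0.0264,-0.0053,0.001],[-0.0264,-0.0053,0.001],[-0.0264,-0.0053,0.001],[-0.0264,-0.0053,0.001],[-0.0264,-0.0053,0.001],[-0.0264,-0.0053,0.001]],"delta_rot":[[0,0,3.94],[0,0,3.94],[0,0,3.94],[0,0,3.94],[0,0,3.94],[0,0,3.94],[0,0,3.94],[0,0,3.94],[0,0,3.94],[0,0,3.94]],"fingers":[1,1,1,1,1,1,1,1,1,1]}'
python3 - <<'E'
from h import *
import cv2,pickle
P=ctrl.camera_params("wrist"); o=ctrl.get_obs(); pickle.dump((P,o),open("w1.pkl","wb"))
cv2.imwrite("pics/w1.png",ctrl.grab_frame("wrist")[:,:,::-1]); print(P["world_from_camera"],o["eef_pos"],o["eef_rot"])
E
```

```text
t: 2.6
eef_pos: [0.5371, -0.2044, 0.1981]
eef_rot: [0.762, 0.647, -0.0, -0.0]
ft_force: [-0.3, -0.5, 0.1]
opening: 0.0932
grasp_force: 0.0
[[ 9.86747900e-01  1.55390666e-01  4.67153466e-02  5.50789486e-01]
 [-1.62260229e-01  9.45760223e-01  2.81441325e-01 -1.25760249e-01]
 [-4.48161573e-04 -2.85291679e-01  9.58440638e-01  3.63734420e-01]
 [ 0.00000000e+00  0.00000000e+00  0.00000000e+00  1.00000000e+00]] [ 0.5371353  -0.20437425  0.19813196] [ 7.62079127e-01  6.47483820e-01 -1.68926886e-04 -2.80769613e-04]
```

View pics/w1.png

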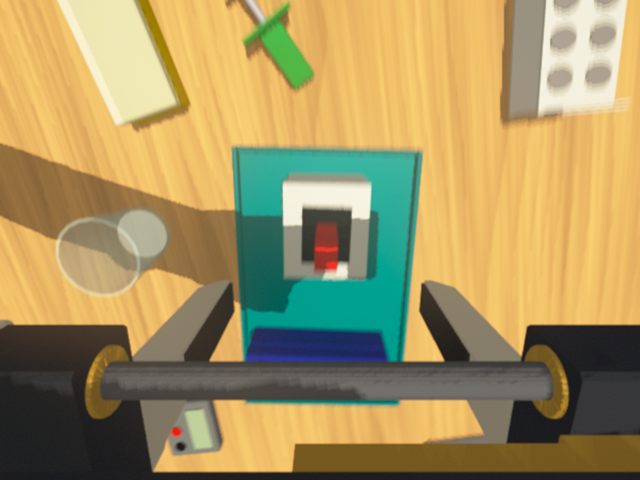

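The red handle's top face is centred at about (326,259) px. The stand's top corners are about (283,195), (371,195), (367,278) and (284,279). The green look-alike is at (280,45), well away.

```bash
python3 - <<'E'
from h import *
import pickle
P,o=pickle.load(open("w1.pkl","rb")); np.set_printoptions(precision=4,suppress=True)
print("handle",ray("w",(326,259),.131,P))
c=[ray("w",p,.075,P) for p in[(283,195),(371,195),(367,278),(284,279)]]
print(c,np.mean(c,0),yaw(c[0],c[3]),yaw(c[1],c[2]))
a=ray("w",(234,150),.014,P);b=ray("w",(421,153),.014,P);print("caddy y axis+..",yaw(a,b))
plan(np.r_[ray("w",(326,259),.131,P)[:2],.093],-9.1,10)
E
```

```text
handle [ 0.5369 -0.208   0.131 ]
[array([ 0.5085, -0.1688,  0.075 ]), array([ 0.5777, -0.1802,  0.075 ]), array([ 0.5653, -0.2504,  0.075 ]), array([ 0.4952, -0.2398,  0.075 ])] [ 0.5367 -0.2098  0.075 ] -100.60457517570028 -100.08074534733517
caddy y axis+.. -10.231778899250171
n 10 dp mm [ 0.5   0.24 10.54] rot deg [-0.009  0.038 -0.088]
```

```bash
python3 -m jog '{"dp":[[0.0002,0,0.011],[0.0002,0,0.011],[0.0002,0,0.011],[0.0002,0,0.011],[0.0002,0,0.011],[0.0002,0,0.011],[0.0002,0,0.011],[0.0002,0,0.011],[0.0002,0,0.011],[0.0002,0,0.011]],"delta_rot":[[0,0,0],[0,0,0],[0,0,0],[0,0,0],[0,0,0],[0,0,0],[0,0,0],[0,0,0],[0,0,0],[0,0,0]],"fingers":[1,1,1,1,1,1,1,1,1,1]}'
python3 -m jog '{"dp":[[0,0,0],[0,0,0],[0,0,0],[0,0,0],[0,0,0],[0,0,0],[0,0,0],[0,0,0],[0,0,0],[0,0,0]],"delta_rot":[[0,0,0],[0,0,0],[0,0,0],[0,0,0],[0,0,0],[0,0,0],[0,0,0],[0,0,0],[0,0,0],[0,0,0]],"fingers":[0,0,0,0,0,0,0,0,0,0]}'
```

```text
t: 3.48
eef_pos: [0.5378, -0.2014, 0.0875]
eef_rot: [0.761, 0.649, -0.0, 0.0]
ft_force: [0.3, 1.0, -0.0]
opening: 0.0928
grasp_force: 0.0
t: 4.32
eef_pos: [0.5378, -0.2014, 0.0887]
eef_rot: [0.761, 0.649, 0.0, 0.0]
ft_force: [0.4, -0.4, -1.0]
opening: 0.0307
grasp_force: 0.0
```

```bash
python3 -m jog '{"dp":[[-0.004,0,0],[0,0,0],[0,0,0],[0,0,0],[0,0,0],[0,0,0],[0,0,0],[0,0,0],[0,0,0],[0,0,0]],"delta_rot":[[0,0,0],[0,0,0],[0,0,0],[0,0,0],[0,0,0],[0,0,0],[0,0,0],[0,0,0],[0,0,0],[0,0,0]],"fingers":[0.3,0.3,0,0,0,0,0,0,0,0]}'
python3 - <<'E'
from h import *
o=ctrl.get_obs();print(o["eef_pos"],R.from_quat(o["eef_rot"]).as_matrix()[:,1],o["ft_force"],o["ft_torque"])
E
```

```text
t: 5.15
eef_pos: [0.5371, -0.2054, 0.0886]
eef_rot: [0.761, 0.649, -0.0, 0.0]
ft_force: [0.1, 0.5, -0.1]
opening: 0.0156
grasp_force: 30.0
[ 0.53708648 -0.20539801  0.08863256] [ 9.87342412e-01 -1.58603130e-01 -8.81796190e-05] [ 0.07790449  0.53192056 -0.06807249] [-0.14922272  0.06843021 -0.03303674]
```

```bash
python3 -m jog '{"dp":[[0,0,-0.006],[0,0,-0.01],[0,0,-0.014],[0,0,-0.014],[0,0,-0.014],[0,0,-0.014],[0,0,-0.014],[0,0,-0.014],[0,0,-0.014],[0,0,-0.014]],"delta_rot":[[0,0,0],[0,0,0],[0,0,0],[0,0,0],[0,0,0],[0,0,0],[0,0,0],[0,0,0],[0,0,0],[0,0,0]],"fingers":[0,0,0,0,0,0,0,0,0,0]}'
python3 - <<'E'
from h import *
plan([.5965,.162,.2],-10.0,20)
E
```

```text
t: 5.98
eef_pos: [0.5369, -0.2052, 0.2182]
eef_rot: [0.761, 0.649, 0.0, 0.0]
ft_force: [0.1, 0.1, -1.9]
opening: 0.0164
grasp_force: 30.0
n 20 dp mm [18.6  -0.11  0.91] rot deg [ 0.001 -0.     0.044]
```

```bash
for i in 1 2; do python3 -m jog '{"dp":[[0.0186,0,0.0009],[0.0186,0,0.0009],[0.0186,0,0.0009],[0.0186,0,0.0009],[0.0186,0,0.0009],[0.0186,0,0.0009],[0.0186,0,0.0009],[0.0186,0,0.0009],[0.0186,0,0.0009],[0.0186,0,0.0009]],"delta_rot":[[0,0,0],[0,0,0],[0,0,0],[0,0,0],[0,0,0],[0,0,0],[0,0,0],[0,0,0],[0,0,0],[0,0,0]],"fingers":[0,0,0,0,0,0,0,0,0,0]}'; done
python3 - <<'E'
from h import *
import cv2,pickle
P=ctrl.camera_params("wrist"); o=ctrl.get_obs(); pickle.dump((P,o),open("w2.pkl","wb"))
cv2.imwrite("pics/w2.png",ctrl.grab_frame("wrist")[:,:,::-1])
E
```

```text
t: 6.82
eef_pos: [0.5666, -0.0207, 0.2085]
eef_rot: [0.761, 0.649, 0.0, 0.0]
ft_force: [0.5, -0.6, -1.9]
opening: 0.0159
grasp_force: 30.0
t: 7.65
eef_pos: [0.596, 0.163, 0.1995]
eef_rot: [0.761, 0.649, 0.0, -0.0]
ft_force: [0.9, -0.3, -1.1]
opening: 0.0161
grasp_force: 30.0
```

View pics/w2.png

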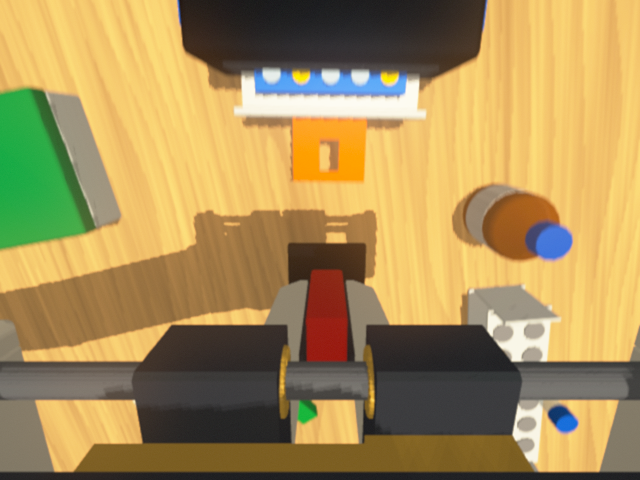

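The tab corners are at about (292,119) and (366,181). The hole is centred near (328.5,155), straight ahead of the guard at (288–365, 243+). Now I segment the orange for sub-pixel position and yaw.

```bash
python3 - <<'E'
from h import *
import cv2,pickle
P,o=pickle.load(open("w2.pkl","rb")); np.set_printoptions(precision=4,suppress=True)
i=cv2.imread("pics/w2.png"); h=cv2.cvtColor(i,cv2.COLOR_BGR2HSV)
m=np.zeros((480,640),np.uint8); m[110:190,285:375]=cv2.inRange(h[110:190,285:375],(5,215,150),(20,255,255))
cs,_=cv2.findContours(m,cv2.RETR_CCOMP,cv2.CHAIN_APPROX_NONE)
cs=sorted(cs,key=cv2.contourArea)[-2:]
for c in cs:
    b=cv2.boxPoints(cv2.minAreaRect(c)); w=np.array([ray("",p,.055,P) for p in b]); print(cv2.boundingRect(c),b.mean(0),w.mean(0))
    pw=np.array([ray("",p,.055,P)[:2] for p in c[:,0]]); r=cv2.minAreaRect((pw*1e3).astype(np.float32)); print("world rect",r)
# side edges of tab in world
g=m[125:175]; rows=np.arange(125,175)
for f in (lambda r:np.flatnonzero(r)[0],lambda r:np.flatnonzero(r)[-1]):
    pts=np.array([ray("",(f(r),y),.055,P)[:2] for r,y in zip(g,rows)]); print("side yaw",np.degrees(np.arctan(np.polyfit(pts[:,1],pts[:,0],1)[0])))
cs2=[c for c in cs]
# guard: dark
pw=[ray("",(u,243.),.1995-.0136+.004,P) for u in(288,365)];print("guard far edge",pw,np.mean(pw,0)); print(o["eef_pos"])
Y=R.from_quat(o["eef_rot"]).as_matrix()[:,1];print("tool y yaw",yaw(np.zeros(3),Y))
E
```

```text
(318, 135, 23, 39) [329. 154.] [0.6085 0.2226 0.055 ]
world rect ((608.4793090820312, 222.5612030029297), (30.76302719116211, 18.119340896606445), 80.46328735351562)
(293, 120, 72, 61) [328.235  150.9191] [0.6083 0.2248 0.055 ]
world rect ((608.6905517578125, 224.92721557617188), (47.91592025756836, 59.11117172241211), 79.34432220458984)
side yaw 11.57100510972867
side yaw 7.018036530270108
guard far edge [array([0.5817, 0.1912, 0.1899]), array([0.6199, 0.185 , 0.1899])] [0.6008 0.1881 0.1899]
[0.596  0.163  0.1995]
tool y yaw -9.116191342750643
```

```bash
python3 -m jog '{"dp":[[0.007,0.0002,0],[0.007,0.0002,0],[0.007,0.0002,0],[0.007,0.0002,0],[0.007,0.0002,0],[0.007,0.0002,0],[0.007,0.0002,0],[0.007,0.0002,0],[0.007,0.0002,0],[0,0.0002,0]],"delta_rot":[[0,0,0],[0,0,0],[0,0,0],[0,0,0],[0,0,0],[0,0,0],[0,0,0],[0,0,0],[0,0,0],[0,0,0]],"fingers":[0,0,0,0,0,0,0,0,0,0]}'
python3 -m jog '{"dp":[[0,0,0.009],[0,0,0.009],[0,0,0.009],[0,0,0.009],[0,0,0.009],[0,0,0.009],[0,0,0.009],[0,0,0.009],[0,0,0.005],[0,0,0]],"delta_rot":[[0,0,0],[0,0,0],[0,0,0],[0,0,0],[0,0,0],[0,0,0],[0,0,0],[0,0,0],[0,0,0],[0,0,0]],"fingers":[0,0,0,0,0,0,0,0,0,0]}'
python3 - <<'E'
from h import *
import cv2
a=ctrl.grab_frame("scene")[190:250,345:435,::-1]; b=ctrl.grab_frame("wrist")[:,:,::-1]
a=cv2.resize(a,(540,360),interpolation=cv2.INTER_CUBIC); b=cv2.resize(b[80:400,220:440],(247,360))
cv2.imwrite("pics/s3.png",np.hstack([a,b])); o=ctrl.get_obs();print(o["eef_pos"],o["ft_force"])
E
```

```text
t: 8.53
eef_pos: [0.608, 0.2265, 0.1984]
eef_rot: [0.76, 0.65, 0.0, -0.001]
ft_force: [0.2, 1.1, -2.0]
opening: 0.016
grasp_force: 30.0
t: 9.37
eef_pos: [0.6071, 0.2237, 0.1199]
eef_rot: [0.761, 0.649, -0.001, -0.001]
ft_force: [0.6, 0.0, -1.1]
opening: 0.0157
grasp_force: 30.0
[0.60821279 0.22385151 0.1215806 ] [-0.63216302  0.38406185 -1.88840904]
```

View pics/s3.png

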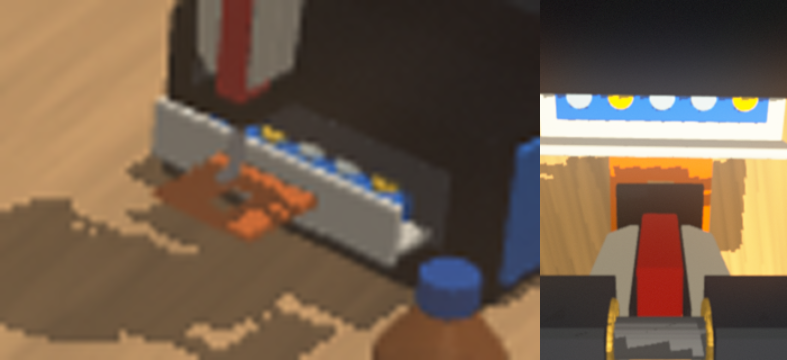

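The hook shank end is at crop (230,178), just above the hole at about (233,193), and in the wrist view it is laterally centred on the tab. I go down half way and check the force.

```bash
python3 -m jog '{"dp":[[0.0015,0,0],[0,0,0.002],[0,0,0.002],[0,0,0.002],[0,0,0.002],[0,0,0.002],[0,0,0.002],[0,0,0.002],[0,0,0.002],[0,0,0]],"delta_rot":[[0,0,0],[0,0,0],[0,0,0],[0,0,0],[0,0,0],[0,0,0],[0,0,0],[0,0,0],[0,0,0],[0,0,0]],"fingers":[0,0,0,0,0,0,0,0,0,0]}'
python3 - <<'E'
from h import *
o=ctrl.get_obs();print(o["eef_pos"],o["ft_force"],o["ft_torque"])
E
```

```text
t: 10.3
eef_pos: [0.608, 0.2252, 0.105]
eef_rot: [0.761, 0.649, -0.0, -0.0]
ft_force: [-0.4, 0.3, -1.0]
opening: 0.0156
grasp_force: 30.0
[0.60797782 0.22524252 0.10503964] [-0.42508087  0.25638586 -0.98662547] [-0.11581095  0.16415054  0.06143224]
```

```bash
python3 -m jog '{"dp":[[0,0,0.002],[0,0,0.002],[0,0,0.002],[0,0,0.002],[0,0,0.002],[0,0,0.002],[0,0,0.002],[0,0,0],[0,0,0],[0,0,0]],"delta_rot":[[0,0,0],[0,0,0],[0,0,0],[0,0,0],[0,0,0],[0,0,0],[0,0,0],[0,0,0],[0,0,0],[0,0,0]],"fingers":[0,0,0,0,0,0,0,0,0,0]}'
python3 - <<'E'
from h import *
import cv2
o=ctrl.get_obs();print(o["eef_pos"],o["ft_force"])
E
```

```text
t: 11.13
eef_pos: [0.6084, 0.2253, 0.0917]
eef_rot: [0.761, 0.649, 0.0, 0.0]
ft_force: [0.2, -0.0, -1.8]
opening: 0.0157
grasp_force: 30.0
[0.60840501 0.22533766 0.09169741] [ 0.21384211 -0.02513171 -1.83549239]
```

```bash
python3 -m jog '{"dp":[[-0.002,0,0],[-0.002,0,0],[-0.002,0,0],[-0.002,0,0],[-0.002,0,0],[-0.003,0,0],[-0.003,0,0],[-0.003,0,0],[-0.003,0,0],[-0.003,0,0]],"delta_rot":[[0,0,0],[0,0,0],[0,0,0],[0,0,0],[0,0,0],[0,0,0],[0,0,0],[0,0,0],[0,0,0],[0,0,0]],"fingers":[0,0,0,0,0,0,0,0,0,0]}'
python3 -m jog '{"dp":[[-0.004,0,0],[-0.004,0,0],[-0.004,0,0],[-0.004,0,0],[-0.004,0,0],[-0.004,0,0],[-0.004,0,0],[-0.004,0,0],[-0.004,0,0],[-0.004,0,0]],"delta_rot":[[0,0,0],[0,0,0],[0,0,0],[0,0,0],[0,0,0],[0,0,0],[0,0,0],[0,0,0],[0,0,0],[0,0,0]],"fingers":[0,0,0,0,0,0,0,0,0,0]}'
python3 - <<'E'
from h import *
o=ctrl.get_obs();print(o["eef_pos"],o["ft_force"],o["ft_force"]@[.158,.987,0])
E
```

```text
t: 11.97
eef_pos: [0.6044, 0.2019, 0.0917]
eef_rot: [0.761, 0.649, 0.001, -0.001]
ft_force: [1.0, 2.1, -1.3]
opening: 0.0157
grasp_force: 30.0
t: 12.8
eef_pos: [0.5976, 0.1608, 0.0915]
eef_rot: [0.761, 0.649, -0.0, -0.0]
ft_force: [-0.7, 2.9, -1.8]
opening: 0.0159
grasp_force: 30.0
[0.5975776  0.16079248 0.09154291] [-0.71642849  2.89358127 -1.81371141] 2.742769009891416
```

```bash
python3 -m jog '{"dp":[[-0.002,0,0],[-0.002,0,0],[-0.002,0,0],[-0.002,0,0],[-0.002,0,0],[-0.001,0,0],[-0.001,0,0],[-0.001,0,0],[-0.0005,0,0],[-0.0005,0,0]],"delta_rot":[[0,0,0],[0,0,0],[0,0,0],[0,0,0],[0,0,0],[0,0,0],[0,0,0],[0,0,0],[0,0,0],[0,0,0]],"fingers":[0,0,0,0,0,0,0,0,0,0]}'
python3 -m jog '{"dp":[[-0.0005,0,0],[-0.0005,0,0],[-0.0005,0,0],[-0.0005,0,0],[-0.0005,0,0],[-0.0005,0,0],[-0.0005,0,0],[-0.0005,0,0],[0,0,0],[0,0,0]],"delta_rot":[[0,0,0],[0,0,0],[0,0,0],[0,0,0],[0,0,0],[0,0,0],[0,0,0],[0,0,0],[0,0,0],[0,0,0]],"fingers":[0,0,0,0,0,0,0,0,0,0]}'
```

```text
t: 13.63
eef_pos: [0.5958, 0.1473, 0.0916]
eef_rot: [0.761, 0.649, -0.0, 0.0]
ft_force: [-1.1, 3.0, -1.9]
opening: 0.0158
grasp_force: 30.0
t: 14.47
eef_pos: [0.5952, 0.1431, 0.0917]
eef_rot: [0.761, 0.649, -0.0, 0.0]
ft_force: [-1.3, 3.1, -1.6]
opening: 0.0157
grasp_force: 30.0
```

```bash
python3 -m jog '{"dp":[[-0.0005,-0.0002,0],[-0.0005,-0.0002,0],[-0.0005,-0.0002,0],[-0.0005,-0.0002,0],[-0.0005,-0.0002,0],[-0.0005,-0.0002,0],[-0.0005,0,0],[-0.0005,0,0],[0,0,0],[0,0,0]],"delta_rot":[[0,0,0],[0,0,0],[0,0,0],[0,0,0],[0,0,0],[0,0,0],[0,0,0],[0,0,0],[0,0,0],[0,0,0]],"fingers":[0,0,0,0,0,0,0,0,0,0]}'
python3 - <<'E'
from h import *
o=ctrl.get_obs();print(o["eef_pos"],o["ft_force"],o["ft_force"]@[.158,.987,0])
E
```

```text
t: 15.3
eef_pos: [0.5939, 0.1393, 0.092]
eef_rot: [0.761, 0.649, 0.0, 0.0]
ft_force: [1.7, 2.8, -1.5]
opening: 0.0155
grasp_force: 30.0
[0.59385614 0.13930418 0.09195272] [ 1.71193682  2.81233261 -1.54177127] 3.046258300933499
```

```bash
python3 -m jog '{"dp":[[-0.0005,0,0],[-0.0005,0,0],[-0.0005,0,0],[-0.0005,0,0],[-0.0005,0,0],[-0.0005,0,0],[-0.0005,0,0],[-0.0005,0,0],[-0.0005,0,0],[0,0,0]],"delta_rot":[[0,0,0],[0,0,0],[0,0,0],[0,0,0],[0,0,0],[0,0,0],[0,0,0],[0,0,0],[0,0,0],[0,0,0]],"fingers":[0,0,0,0,0,0,0,0,0,0]}'
```

```text
t: 16.13
eef_pos: [0.5925, 0.135, 0.0917]
eef_rot: [0.761, 0.649, -0.0, 0.0]
ft_force: [1.0, 2.3, -1.6]
opening: 0.0159
grasp_force: 30.0
```

```bash
python3 -m jog '{"dp":[[-0.0005,0,0],[-0.0005,0,0],[-0.0005,0,0],[-0.0005,0,0],[-0.0005,0,0],[-0.0005,0,0],[-0.0005,0,0],[-0.0005,0,0],[0,0,0],[0,0,0]],"delta_rot":[[0,0,0],[0,0,0],[0,0,0],[0,0,0],[0,0,0],[0,0,0],[0,0,0],[0,0,0],[0,0,0],[0,0,0]],"fingers":[0,0,0,0,0,0,0,0,0,0]}'
```

```text
t: 16.97
eef_pos: [0.5918, 0.131, 0.0916]
eef_rot: [0.761, 0.649, -0.0, -0.0]
ft_force: [1.0, 2.2, -0.0]
opening: 0.0155
grasp_force: 30.0
```

```bash
python3 -m jog '{"dp":[[-0.0005,0,0],[-0.0005,0,0],[-0.0005,0,0],[-0.0005,0,0],[-0.0005,0,0],[-0.0005,0,0],[-0.0005,0,0],[-0.0005,0,0],[-0.0005,0,0],[0,0,0]],"delta_rot":[[0,0,0],[0,0,0],[0,0,0],[0,0,0],[0,0,0],[0,0,0],[0,0,0],[0,0,0],[0,0,0],[0,0,0]],"fingers":[0,0,0,0,0,0,0,0,0,0]}'
```

```text
t: 17.8
eef_pos: [0.5911, 0.1266, 0.0916]
eef_rot: [0.761, 0.649, -0.0, -0.0]
ft_force: [0.3, 2.3, -0.8]
opening: 0.016
grasp_force: 30.0
```

```bash
python3 -m jog '{"dp":[[-0.0005,0,0],[-0.0005,0,0],[-0.0005,0,0],[-0.0005,0,0],[-0.0005,0,0],[-0.0005,0,0],[-0.0005,0,0],[-0.0005,0,0],[-0.0005,0,0],[0,0,0]],"delta_rot":[[0,0,0],[0,0,0],[0,0,0],[0,0,0],[0,0,0],[0,0,0],[0,0,0],[0,0,0],[0,0,0],[0,0,0]],"fingers":[0,0,0,0,0,0,0,0,0,0]}'
```

```text
t: 18.63
eef_pos: [0.5905, 0.1233, 0.0916]
eef_rot: [0.761, 0.649, 0.0, -0.0]
ft_force: [-0.2, 5.0, -1.1]
opening: 0.0154
grasp_force: 30.0
```

```bash
python3 -m jog '{"dp":[[-0.0005,0,0],[-0.0005,0,0],[-0.0005,0,0],[0,0,0],[0,0,0],[0,0,0],[0,0,0],[0,0,0],[0,0,0],[0,0,0]],"delta_rot":[[0,0,0],[0,0,0],[0,0,0],[0,0,0],[0,0,0],[0,0,0],[0,0,0],[0,0,0],[0,0,0],[0,0,0]],"fingers":[0,0,0,0,0,0,0,0,0,0]}'
```

```text
t: 19.47
eef_pos: [0.5905, 0.123, 0.0917]
eef_rot: [0.761, 0.649, 0.001, -0.001]
ft_force: [0.0, 6.4, -1.7]
opening: 0.0161
grasp_force: 30.0
```

```bash
python3 -m jog '{"dp":[[-0.0005,0,0],[-0.0005,0,0],[-0.0005,0,0],[-0.0005,0,0],[-0.0005,0,0],[0,0,0],[0,0,0],[0,0,0],[0,0,0],[0,0,0]],"delta_rot":[[0,0,0],[0,0,0],[0,0,0],[0,0,0],[0,0,0],[0,0,0],[0,0,0],[0,0,0],[0,0,0],[0,0,0]],"fingers":[0,0,0,0,0,0,0,0,0,0]}'
```

```text
t: 20.3
eef_pos: [0.5903, 0.1222, 0.0917]
eef_rot: [0.76, 0.649, 0.002, -0.002]
ft_force: [1.3, 7.1, -1.0]
opening: 0.0154
grasp_force: 30.0
```

```bash
python3 -m jog '{"dp":[[-0.0005,0,0],[-0.0005,0,0],[-0.0005,0,0],[-0.0005,0,0],[0,0,0],[0,0,0],[0,0,0],[0,0,0],[0,0,0],[0,0,0]],"delta_rot":[[0,0,0],[0,0,0],[0,0,0],[0,0,0],[0,0,0],[0,0,0],[0,0,0],[0,0,0],[0,0,0],[0,0,0]],"fingers":[0,0,0,0,0,0,0,0,0,0]}'
```

```text
t: 21.13
eef_pos: [0.59, 0.1203, 0.0917]
eef_rot: [0.76, 0.649, 0.002, -0.002]
ft_force: [1.1, 7.5, -1.2]
opening: 0.016
grasp_force: 30.0
```

```bash
python3 - <<'E'
from h import *
import cv2
F=[];
for _ in range(3):
    a=ctrl.grab_frame("scene"); o=ctrl.get_obs(); F.append(o["ft_force"]@[.158,.987,0])
b=ctrl.grab_frame("wrist")
a=cv2.resize(a[185:265,320:420,::-1],(500,400),interpolation=cv2.INTER_CUBIC); b=cv2.resize(b[80:400,210:450,::-1],(300,400))
cv2.imwrite("pics/s4.png",np.hstack([a,b])); print(F,o["eef_pos"],o["ft_torque"])
E
```

```text
[np.float64(7.975076288322143), np.float64(7.3309227054331805), np.float64(7.768784760433684)] [0.59002885 0.12024287 0.09173512] [ 2.09973543 -0.17932246 -0.02316565]
```

View pics/s4.png

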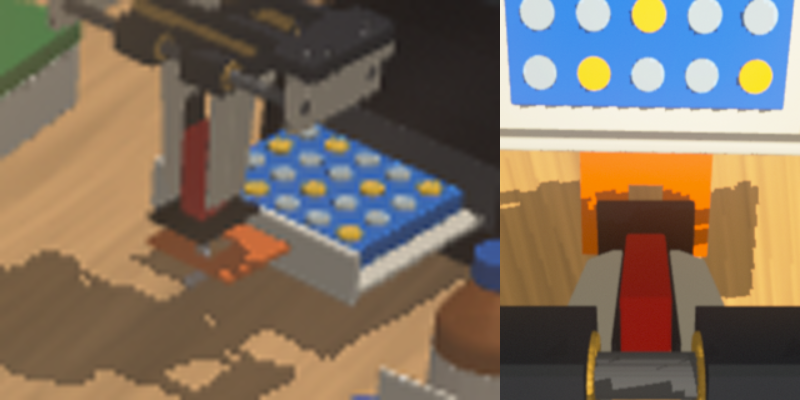

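The hook is still in the tab, with a slight tilt in the grip. The pull has stayed at 7.3–8 N, above 6 N for well over a second, so I unhook now, moving the shank back towards the machine.

```bash
python3 -m jog '{"dp":[[0.002,0,0],[0.002,0,0],[0.002,0,0],[0.002,0,0],[0.002,0,0],[0.002,0,0],[0.002,0,0],[0.002,0,0],[0,0,0],[0,0,0]],"delta_rot":[[0,0,0],[0,0,0],[0,0,0],[0,0,0],[0,0,0],[0,0,0],[0,0,0],[0,0,0],[0,0,0],[0,0,0]],"fingers":[0,0,0,0,0,0,0,0,0,0]}'
python3 - <<'E'
from h import *
o=ctrl.get_obs();print(o["eef_pos"],o["ft_force"],o["ft_torque"])
E
```

```text
t: 22.17
eef_pos: [0.5921, 0.1322, 0.0916]
eef_rot: [0.761, 0.649, -0.0, 0.0]
ft_force: [0.1, -0.5, -2.1]
opening: 0.0157
grasp_force: 30.0
[0.59212646 0.13220739 0.0915863 ] [ 0.14130269 -0.4640019  -2.08882117] [-0.06520402  0.05905596  0.01301359]
```

```bash
python3 -m jog '{"dp":[[0.001,0,0],[0.001,0,0],[0.001,0,0],[0.001,0,0],[0,0,0],[0,0,-0.0015],[0,0,-0.0015],[0,0,-0.0015],[0,0,-0.0015],[0,0,0]],"delta_rot":[[0,0,0],[0,0,0],[0,0,0],[0,0,0],[0,0,0],[0,0,0],[0,0,0],[0,0,0],[0,0,0],[0,0,0]],"fingers":[0,0,0,0,0,0,0,0,0,0]}'
```

```text
t: 23.0
eef_pos: [0.5931, 0.1361, 0.0981]
eef_rot: [0.761, 0.649, 0.0, 0.0]
ft_force: [0.9, -0.6, -1.0]
opening: 0.016
grasp_force: 30.0
```

```bash
python3 -m jog '{"dp":[[0,0,-0.001],[0,0,-0.001],[0,0,-0.001],[0,0,-0.001],[0,0,-0.001],[0,0,-0.001],[0,0,0],[0,0,0],[0,0,0],[0,0,0]],"delta_rot":[[0,0,0],[0,0,0],[0,0,0],[0,0,0],[0,0,0],[0,0,0],[0,0,0],[0,0,0],[0,0,0],[0,0,0]],"fingers":[0,0,0,0,0,0,0,0,0,0]}'
```

```text
t: 23.83
eef_pos: [0.5927, 0.1362, 0.1035]
eef_rot: [0.761, 0.649, -0.0, -0.0]
ft_force: [-0.2, -0.1, -1.5]
opening: 0.0156
grasp_force: 30.0
```

```bash
python3 -m jog '{"dp":[[0,0,-0.002],[0,0,-0.002],[0,0,-0.003],[0,0,-0.005],[0,0,-0.01],[0,0,-0.015],[0,0,-0.02],[0,0,-0.02],[0,0,-0.02],[0,0,-0.02]],"delta_rot":[[0,0,0],[0,0,0],[0,0,0],[0,0,0],[0,0,0],[0,0,0],[0,0,0],[0,0,0],[0,0,0],[0,0,0]],"fingers":[0,0,0,0,0,0,0,0,0,0]}'
python3 - <<'E'
from h import *
import cv2
for n in("scene","wrist"): cv2.imwrite(f"pics/{n}5.png",ctrl.grab_frame(n)[:,:,::-1])
o=ctrl.get_obs();print(o["eef_pos"])
a=cv2.imread("pics/scene5.png")[100:260,280:440]; b=cv2.imread("pics/wrist5.png")[0:400,160:480]
cv2.imwrite("pics/c5.png",np.hstack([cv2.resize(a,(440,440),interpolation=cv2.INTER_CUBIC),cv2.resize(b,(352,440))]))
plan([.5371,-.2054,.2],-9.13,20)
E
```

```text
t: 24.67
eef_pos: [0.5928, 0.136, 0.2227]
eef_rot: [0.761, 0.649, 0.0, 0.0]
ft_force: [0.3, 0.6, -1.7]
opening: 0.0157
grasp_force: 30.0
[0.59540779 0.13606778 0.22523726]
n 20 dp mm [-17.32  -0.17   1.23] rot deg [ 0.025 -0.009 -0.   ]
```

View pics/c5.png

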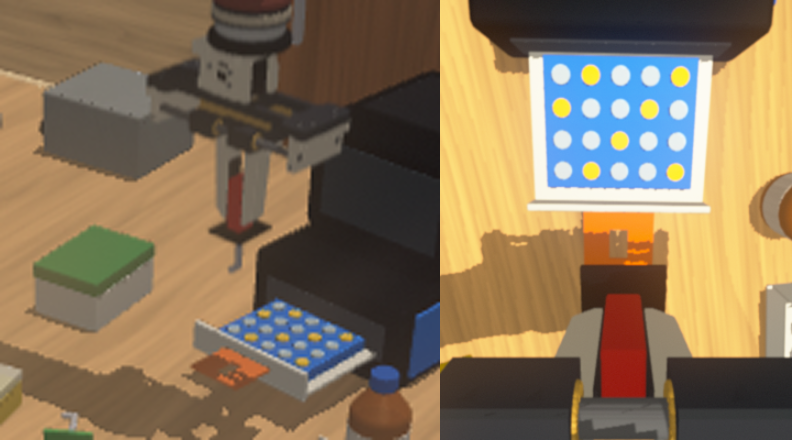

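The tray is out, the hook is free and hanging almost upright, and nothing else has moved. I go back over the stand.

```bash
for i in 1 2; do python3 -m jog '{"dp":[[-0.0173,0,0.0005],[-0.0173,0,0.0005],[-0.0173,0,0.0005],[-0.0173,0,0.0005],[-0.0173,0,0.0005],[-0.0173,0,0.0005],[-0.0173,0,0.0005],[-0.0173,0,0.0005],[-0.0173,0,0.0005],[-0.0173,0,0.0005]],"delta_rot":[[0,0,0],[0,0,0],[0,0,0],[0,0,0],[0,0,0],[0,0,0],[0,0,0],[0,0,0],[0,0,0],[0,0,0]],"fingers":[0,0,0,0,0,0,0,0,0,0]}'; done
python3 -m jog '{"dp":[[0,0,0],[0,0,0],[0,0,0],[0,0,0],[0,0,0],[0,0,0],[0,0,0],[0,0,0],[0,0,0],[0,0,0]],"delta_rot":[[0,0,0],[0,0,0],[0,0,0],[0,0,0],[0,0,0],[0,0,0],[0,0,0],[0,0,0],[0,0,0],[0,0,0]],"fingers":[0,0,0,0,0,0,0,0,0,0]}'
python3 - <<'E'
from h import *
print(ctrl.get_obs()["eef_pos"])
plan([.5371,-.2054,.145],-9.13,10)
E
```

```text
t: 25.6
eef_pos: [0.5644, -0.0353, 0.2147]
eef_rot: [0.761, 0.649, -0.001, -0.001]
ft_force: [0.6, 0.3, -1.7]
opening: 0.0154
grasp_force: 30.0
t: 26.43
eef_pos: [0.5371, -0.206, 0.2097]
eef_rot: [0.761, 0.649, -0.0, -0.001]
ft_force: [-0.1, 0.8, -1.2]
opening: 0.0155
grasp_force: 30.0
t: 27.27
eef_pos: [0.5379, -0.2054, 0.2107]
eef_rot: [0.761, 0.649, 0.0, 0.0]
ft_force: [-0.1, -0.4, -1.4]
opening: 0.0159
grasp_force: 30.0
[ 0.53794589 -0.20539446  0.21069286]
n 10 dp mm [-0.01 -0.08  6.57] rot deg [0.    0.    0.001]
```

```bash
python3 -m jog '{"dp":[[0,0,0.011],[0,0,0.011],[0,0,0.011],[0,0,0.011],[0,0,0.011],[0,0,0.011],[0,0,0.006],[0,0,0.005],[0,0,0.005],[0,0,0.004]],"delta_rot":[[0,0,0],[0,0,0],[0,0,0],[0,0,0],[0,0,0],[0,0,0],[0,0,0],[0,0,0],[0,0,0],[0,0,0]],"fingers":[0,0,0,0,0,0,0,0,0,0]}'
python3 -m jog '{"dp":[[0,0,0.003],[0,0,0.003],[0,0,0.003],[0,0,0.003],[0,0,0.002],[0,0,0],[0,0,0],[0,0,0],[0,0,0],[0,0,0]],"delta_rot":[[0,0,0],[0,0,0],[0,0,0],[0,0,0],[0,0,0],[0,0,0],[0,0,0],[0,0,0],[0,0,0],[0,0,0]],"fingers":[0,0,0,0,0,0,0,0,0,0]}'
```

```text
t: 28.1
eef_pos: [0.5381, -0.2056, 0.1243]
eef_rot: [0.761, 0.649, 0.0, 0.0]
ft_force: [-0.0, -0.2, -1.8]
opening: 0.0161
grasp_force: 30.0
t: 28.93
eef_pos: [0.538, -0.2055, 0.1108]
eef_rot: [0.761, 0.649, 0.0, 0.0]
ft_force: [0.4, -0.5, -2.0]
opening: 0.0159
grasp_force: 30.0
```

In the well, with no contact. I lower to the seat (TCP about 0.089).

```bash
python3 -m jog '{"dp":[[0,0,0.004],[0,0,0.004],[0,0,0.004],[0,0,0.003],[0,0,0.002],[0,0,0.002],[0,0,0.001],[0,0,0.001],[0,0,0],[0,0,0]],"delta_rot":[[0,0,0],[0,0,0],[0,0,0],[0,0,0],[0,0,0],[0,0,0],[0,0,0],[0,0,0],[0,0,0],[0,0,0]],"fingers":[0,0,0,0,0,0,0,0,0,0]}'
```

```text
t: 29.77
eef_pos: [0.5379, -0.2055, 0.0897]
eef_rot: [0.761, 0.649, 0.0, 0.0]
ft_force: [-0.5, 0.4, -1.0]
opening: 0.0161
grasp_force: 30.0
```

```bash
python3 -m jog '{"dp":[[0,0,0.0005],[0,0,0.0005],[0,0,0.0005],[0,0,0.0005],[0,0,0],[0,0,0],[0,0,0],[0,0,0],[0,0,0],[0,0,0]],"delta_rot":[[0,0,0],[0,0,0],[0,0,0],[0,0,0],[0,0,0],[0,0,0],[0,0,0],[0,0,0],[0,0,0],[0,0,0]],"fingers":[0,0,0,0,0,0,0,0,0,0]}'
```

```text
t: 30.6
eef_pos: [0.5381, -0.2056, 0.0891]
eef_rot: [0.761, 0.649, 0.0, 0.0]
ft_force: [-1.6, 1.2, 7.3]
opening: 0.0157
grasp_force: 30.0
```

Seated, with a 7 N contact. I release.

```bash
python3 -m jog '{"dp":[[0,0,-0.001],[0,0,0],[0,0,0],[0,0,0],[0,0,0],[0,0,0],[0,0,0],[0,0,0],[0,0,0],[0,0,0]],"delta_rot":[[0,0,0],[0,0,0],[0,0,0],[0,0,0],[0,0,0],[0,0,0],[0,0,0],[0,0,0],[0,0,0],[0,0,0]],"fingers":[0,0.5,0.5,0.5,0.5,0.5,0.5,0.5,0.5,0.5]}'
python3 -m jog '{"dp":[[0,0,-0.005],[0,0,-0.01],[0,0,-0.015],[0,0,-0.015],[0,0,-0.015],[0,0,-0.015],[0,0,-0.015],[0,0,-0.015],[0,0,-0.015],[0,0,-0.01]],"delta_rot":[[0,0,0],[0,0,0],[0,0,0],[0,0,0],[0,0,0],[0,0,0],[0,0,0],[0,0,0],[0,0,0],[0,0,0]],"fingers":[0.5,0.5,0.5,0.5,0.5,0.5,0.5,0.5,0.5,0.5]}'
python3 - <<'E'
from h import *
import cv2
a=ctrl.grab_frame("scene")[160:360,170:420,::-1]; b=ctrl.grab_frame("wrist")[100:420,200:450,::-1]
cv2.imwrite("pics/c6.png",np.hstack([cv2.resize(a,(500,400),interpolation=cv2.INTER_CUBIC),cv2.resize(b,(300,400))]))
E
```

```text
t: 31.43
eef_pos: [0.5379, -0.2055, 0.0886]
eef_rot: [0.761, 0.649, -0.0, -0.0]
ft_force: [-0.4, 0.6, -0.0]
opening: 0.0462
grasp_force: 0.0
t: 32.27
eef_pos: [0.5384, -0.206, 0.2213]
eef_rot: [0.761, 0.649, 0.001, 0.001]
ft_force: [0.9, -0.4, 0.9]
opening: 0.0462
grasp_force: 0.0
```

View pics/c6.png

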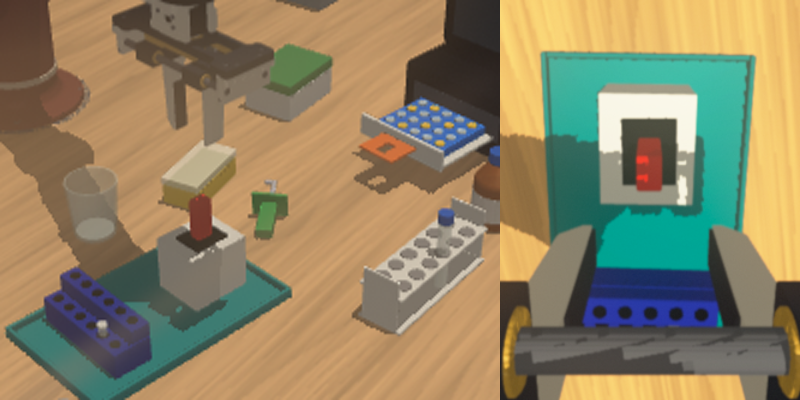

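The red handle stands upright with its guard flat on the stand, the tray is out, and the other objects are where they were. I hand in the job.

```bash
python3 -c "
from station import ctrl
print(ctrl.close_job())"
```

```text
the job is handed in; nothing more can be done
None
```

I drew the tray out to its stop, held it there for over a second at about 7–8 N (just under the ideal 8–10 N), unhooked cleanly, put the hook back upright in its stand, and handed the job in at about 32 s; the result of the judging wasn't shown.

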